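Load a fresh roll of bag film into the sealer's spring-keeper stand

TASK

Load the fresh roll of bag film for the bag sealer: without lifting it, roll it by pushing its side up the sloping deck of the roll stand until both its end journals have snapped in behind the spring keepers and it stays there by itself. Go by feel and stop as soon as it is caught: do not ram it, never lean on the roll or the stand with more than 20 N. Then lower the tension bar until it rests on the roll, and leave the things round about where they are.

Things in the scene. Friction and masses are not known exactly. Their poses are not given: they have to be found in the camera images.
- stand: roll stand: two dark foot rails 10 mm high (y +-124 mm), fixed. Origin on the worktop between them; x = the roll's way in (away from where it lies), z up. On it a grey cradle, clamped in the rails' slots anywhere within 16 mm before or behind its middle setting along x. This setting s is NOT in any measured pose of the stand: feel for it. All points below are for s = 0; the real part is shifted by s in x
- deck_edge (a point): front edge (2.5 mm thick) of the cradle's flat aluminium deck, 166 mm wide, which rises at 7 deg towards +x. Cheeks on both sides (inner faces at y +-83 mm, 34 mm high over the deck) guide the roll's ends; their wings flare to y +-100 mm and begin 15 mm before this edge. A roll that is not caught rolls back down the deck
- keeper_line (a point): midway between the two spring keepers: 5 mm steel wire hooks at y +-92 mm, pivoted 30 mm behind the seat on side brackets (y +-103 mm, up to 83 mm over the worktop). The roll's journals push them up by their sloping front wire, from 30 mm before the seat (a push of 4 to 8 N); they snap down before the journals once the roll's axis is 0 to 2 mm past its seat. Origin: the hooks' tips, 11 mm before the seat
- seat (a point): axis of a caught roll at rest, against the keepers. Behind it, at axis height, a sprung brake roller: touches from 2 mm before the seat, 0.9 N per mm, rigid end 3 mm past the seat. A finger's push on the roll needs about 5 to 9 N at the snap, 10 to 15 N at the rigid end. Let go and the brake returns a caught roll to the seat
- bar_park (a point): middle of the tension bar's cross bar when parked (joint 0): 42 mm behind (+x) and 88 mm above the seat. Straight black free-turning rubber sleeve along y, 14 mm diameter, 180 mm long, on steel side arms. Its hinge axis lies 33 mm behind and 21 mm above the seat; bar 68 mm from it. It moves with s like the seat: a caught roll's axis shows where it is
- film_roll: roll of bag film: white slick cylinder, 90 mm diameter, 160 mm long, 0.55 to 0.9 kg, a black journal (18 mm diameter, 14 mm long) out of each end; too thick to grip. Origin: on its axis, half-way along; own y = its axis, x and z turn as it rolls. Starts on the worktop 75 to 105 mm before deck_edge, up to 7 deg askew and 6 mm off the stand's middle
- tension_bar (a joint): tension bar (wire bail) on a damped hinge. 0 = parked, leaning back 8 deg from vertical (starts at 0 to 0.06 rad); grows as it swings forward (towards stand -x) and down. 1 to 2 N at the bar move it; once some 15 deg forward of vertical its weight sinks it slowly by itself. Rests on a caught roll at 1.42 rad, its bar 33 mm before and 40 mm above the roll's axis; with no roll goes to 1.75
- label_roll: bystander: roll of paper labels, 83 mm diameter, 30 mm high, lying flat left of the stand. Leave alone.
- moisture_meter: bystander: grey hand-held meter, 136 x 56 x 29 mm, lying right of the roll. Leave alone.
- torch: bystander: black torch, 52 mm diameter, 134 mm high, standing on its head right of the stand. Leave alone.

How it is judged (in metres and radians):
On the way:
1. the roll sits caught behind the keepers, untouched and still, with the tension bar still up (x of film_roll in the frame of stand between 0.01 and 0.05 m and y of film_roll in the frame of stand between -0.007 and 0.007 m and angle between the y axis of film_roll and the y axis of stand, either way round below 0.04 rad and height (world z) of film_roll between 0.055 and 0.067 m and linear speed of film_roll below 0.01 m/s and contact force between the fingers and film_roll below 0.1 N and value of joint tension_bar below 0.6 rad), for 0.3 s.
At the end, for the whole second after the job is handed in: The roll lies still in the stand, caught by the keepers: axis 10 to 50 mm along the stand's x, within 7 mm of its middle and square to it within 0.04 rad, 55 to 67 mm over the worktop; the tension bar lies on it (joint 1.37 to 1.47 rad) (x of film_roll in the frame of stand between 0.01 and 0.05 m and y of film_roll in the frame of stand between -0.007 and 0.007 m and angle between the y axis of film_roll and the y axis of stand, either way round below 0.04 rad and height (world z) of film_roll between 0.055 and 0.067 m and linear speed of film_roll below 0.01 m/s and value of joint tension_bar between 1.37 and 1.47 rad); the robot touches nothing.
It fails at once if the gripper presses the roll with more than 20 N (contact force between any of the fingers, the arm and film_roll above 20 N).
It fails at once if the gripper presses the stand or its bar with more than 20 N (contact force between any of the fingers, the arm and stand above 20 N).
It fails at once if the roll is lifted off the deck (height (world z) of film_roll above 0.08 m).
It fails at once if the label roll, the meter or the torch is shifted by more than 20 mm (distance of any of label_roll, moisture_meter, torch from where it was at the start of the episode above 0.02 m).
It also fails if it takes over 59 s, if anything falls off the work surface, if the arm or the gripper's body presses on something with over 40 N, if the wrist force passes 120 N, or if a joint passes its speed limit or range.

ROBOT

A 6-joint arm with a two-finger parallel gripper is mounted at the origin on a cart in front of the work surface, level with it; the furniture and walls round the work are solid. World frame = base frame: x ahead of the robot, y to its left, z up, the work surface at z = 0. Lengths are in mm, angles in rad, forces in N, time in s.
With the tool pointing down it reaches from about 275 to 825 mm from the base axis. Payload 4.9 kg.
Tool frame: the origin (TCP) lies at the very end of the fingers, on their centre line; the grasp point (between the pads) lies 19 mm behind it; z points along the fingers, y is the line along which they close (so a half turn about z gives the same grasp; the last joint's range is limited). The gripper opens to 85 mm and grips with 20 to 120 N. Pads are 22 mm wide; open, the fingers measure 114 mm over their backs; the gripper's body (76 mm by 85 mm) begins 54 mm behind the grasp point. The pads swing forward as they close: fully open they stand 13 mm farther back than shut.
Start: joints at [-1.332, 0.326, -0.193, 1.052, 0, 1.437], TCP at [200.336, -512.234, 231.281] pointing down, gripper open.
Joint ranges: [-2.65, 2.65], [-0.97, 1.79], [-1.3, 1.35], [-1.93, 2.1], [-1.47, 1.37], [-3.14, 3.14]. Speed limits (rad/s): [2.57, 2.57, 3.14, 3.14, 3.14, 3.14].

INTERFACE

Orientations are given as [roll, pitch, yaw] about the fixed x, y, z axes, in that order (R = Rz(yaw) Ry(pitch) Rx(roll)).
In Python, from bench import bot, solve_ik, imaging gives the robot as it stands. Calls block until the motion is done:
- bot.move_ptp(position, orientation): joint-space move of the TCP to a pose.
- bot.movel(position, rot=None, max_speed=150, threshold=None): straight line of the TCP; rot=None keeps the orientation; max_speed is the mean speed in mm/s. With threshold (N) it stops when the force on the tool has changed by that much, and returns True; else False.
- bot.move_j(angles): joint-space move.
- bot.grip(opening, effort=None): opening from 0.0 (shut) to 1.0 (fully open); effort is the grip in N (None keeps the last); returns when the fingers have stopped.
- bot.dwell(seconds).
- solve_ik(position, orientation): joint angles nearest the present ones, or None.
- bot.get_state(): the state.
- imaging.capture(name): name is "scene" or "side" or "wrist"; returns the picture (384x512x3 uint8, blue, green, red); there is no depth.
- imaging.camera_model(name): a dict with "K" (3x3 intrinsics, pixels), "position" and "rotation" of the camera in the world. Camera axes: x right, y up, looking along -z (the intrinsics and any distortion apply to the point x, -y, -z); pixel columns grow to the right and rows downward; lengths in mm; the calibration is good to about 2 mm. A picture is of the moment at which its call begins: read the wrist's pose just before it. camera_model takes no time and is no camera call; for the wrist camera it gives the pose at the moment of the call.
A pose or a line that the arm cannot do raises bot.IKError and nothing moves.
- bot.sign_off(): hands the job in; it is judged then, once.
The state is a dict: "t": time; "qpos": joint angles; "joint_velocities": joint speeds; "effort": joint torques, N m; "tcp_pos": TCP position; "orientation": TCP orientation; "contact_force": force on the tool from outside, world axes, zero at the start; "wrist_torque": the same for the moment, N m; "opening": opening from 0.0 (shut) to 1.0 (fully open); "gripper_force": force on a finger pad.
Only numpy, scipy, OpenCV 4.12 (cv2) and the standard library are available. Lean on these libraries where they do the work, as an engineer would, in place of code of your own. Each camera call takes 0.05 s, during which the arm holds its last target. There are 200 camera calls.

## Working session

There is one attempt and no reset: what is moved stays moved. The work goes in short steps, each a Python script; the robot and the scene stay as the last script left them, time stands still between calls to the robot, and variables do not carry over. Pictures are saved under pics/ and viewed, at most 10 in all, crops included, and the job is handed in when it is done.

```bash
ls; mkdir -p pics
python3 - <<'E'
from bench import bot, imaging
import cv2,numpy as np
for n in("scene","side"):
    im=imaging.capture(n); cv2.imwrite(f"pics/{n}0.png",im)
    m=imaging.camera_model(n); print(n,{k:(np.round(v,3).tolist() if not isinstance(v,str) else v) for k,v in m.items()})
s=bot.get_state(); print(s["t"],s["tcp_pos"],s["orientation"])
a=cv2.imread("pics/scene0.png");cv2.imwrite("pics/scene0b.png",cv2.resize(a,(800,600)))
a=cv2.imread("pics/side0.png");cv2.imwrite("pics/side0b.png",cv2.resize(a,(800,600)))
E
```

```text
pics
scene {'K': [[377.944, 0.0, 260.055], [0.0, 377.944, 190.743], [0.0, 0.0, 1.0]], 'position': [-44.226, 622.436, 846.042], 'rotation': [0.86, 0.016, -2.383]}
side {'K': [[455.022, 0.0, 258.574], [0.0, 455.022, 191.1], [0.0, 0.0, 1.0]], 'position': [599.558, 1123.938, 689.717], 'rotation': [1.097, -0.02, 3.089]}
0.1 [ 200.20452712 -511.72179365  230.57922375] [-3.14006499e+00 -1.99807923e-04  3.72765206e-01]
```

View pics/scene0b.png

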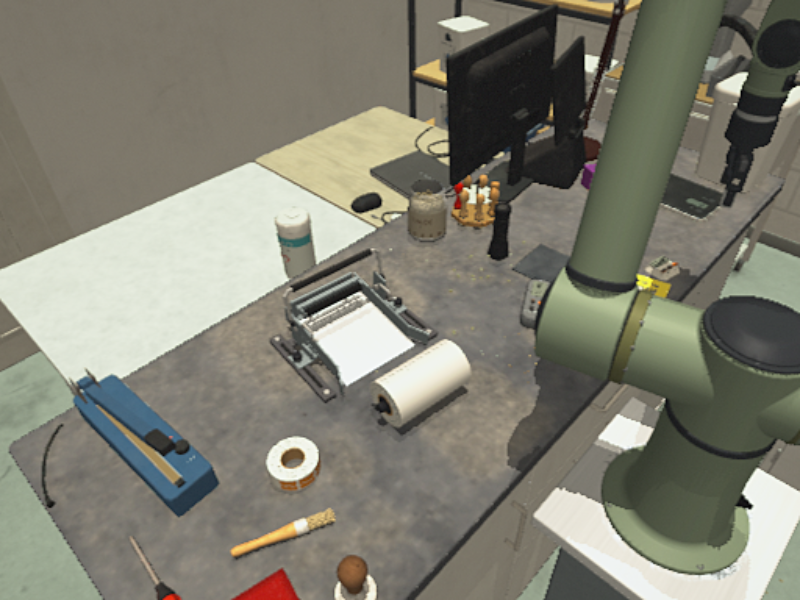

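View pics/side0b.png

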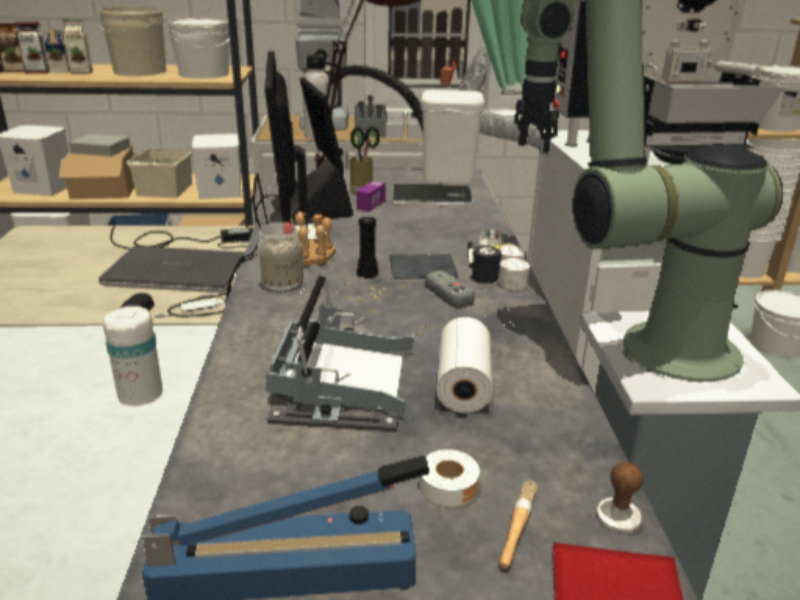

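The scene view (800x600) shows the roll with its near journal at (381,406), and the stand behind it with rail ends near (275,338) and (330,395). In the side view the roll end is centred at (464,389), the near rail runs from (270,425) to (397,425), and the torch and meter stand behind. I'll localise roughly and look from above with the wrist.

```bash
cat > h.py <<'E'
from bench import bot, solve_ik, imaging
import numpy as np, cv2
from scipy.spatial.transform import Rotation as R
def ray(m,p):
    K=np.array(m["K"]); d=m.get("distortion",None)
    q=np.linalg.inv(K)@[p[0],p[1],1]
    rot=m["rotation"]; Rm=R.from_euler("xyz",rot).as_matrix() if np.size(rot)==3 else np.array(rot)
    return np.array(m["position"],float),Rm@[q[0],-q[1],-1]
def cast(m,p,z):
    o,d=ray(m,p); return o+d*(z-o[2])/d[2]
def tri(m1,p1,m2,p2):
    o1,d1=ray(m1,p1);o2,d2=ray(m2,p2)
    t=np.linalg.lstsq(np.c_[d1,-d2],o2-o1,rcond=None)[0]
    a=o1+d1*t[0];b=o2+d2*t[1]; return (a+b)/2,np.linalg.norm(a-b)
def proj(m,X):
    rot=m["rotation"];Rm=R.from_euler("xyz",rot).as_matrix()
    c=Rm.T@(np.array(X)-m["position"]); K=np.array(m["K"]); q=K@[c[0],-c[1],-c[2]]; return q[:2]/q[2]
E
python3 - <<'E'
from h import *
S=imaging.camera_model("scene");D=imaging.camera_model("side");print(S.keys())
f=512/800
c=lambda m,x,y,z:print(np.round(cast(m,(x*f,y*f),z)))
c(S,381,406,45);c(D,464,389,45)
print(tri(S,np.array((381,406))*f,D,np.array((464,389))*f))
for p in((275,338),(330,395),(433,335)):c(S,*p,10)
for p in((270,425),(397,425)):c(D,*p,10)
W=imaging.camera_model("wrist");s=bot.get_state()
Rt=R.from_euler("xyz",s["orientation"])
print(Rt.inv().apply(np.array(W["position"])-s["tcp_pos"]), (Rt.inv()*R.from_euler("xyz",W["rotation"])).as_matrix().round(2),W["K"])
E
```

```text
dict_keys(['K', 'position', 'rotation'])
[442. 191.  45.]
[442. 186.  45.]
(array([441.66193026, 191.52187935,  47.57331096]), np.float64(2.5532753959935492))
[745. 196.  10.]
[550. 218.  10.]
[515. -27.  10.]
[747. 225.  10.]
[550. 231.  10.]
[  82.51718586    0.43796498 -141.95604858] [[ 0.    0.95  0.32]
 [ 1.   -0.    0.  ]
 [ 0.    0.32 -0.95]] [[275.04962175   0.         257.13069401]
 [  0.         275.04962175 189.87234284]
 [  0.           0.           1.        ]]
```

Run:
```python
from h import *
bot.move_ptp([430,100,330],[np.pi,0,np.pi-0.12])
m=imaging.camera_model("wrist");im=imaging.capture("wrist")
import json;json.dump({k:np.array(v).tolist() for k,v in m.items()},open("w1.json","w"))
cv2.imwrite("pics/w1raw.png",im);cv2.imwrite("pics/w1.png",cv2.resize(im,(800,600)))
s=bot.get_state();print(s["t"],s["tcp_pos"],s["orientation"],s["qpos"])
```

```text
2.5083 [430.2411634   99.37743287 329.82204167] [-3.14138961e+00 -1.90646621e-04  3.02014903e+00] [ 5.96551168e-02  7.08177683e-02 -2.61924713e-01  1.23827794e+00
 -1.65382078e-04  1.81098741e-01]
```

View pics/w1.png

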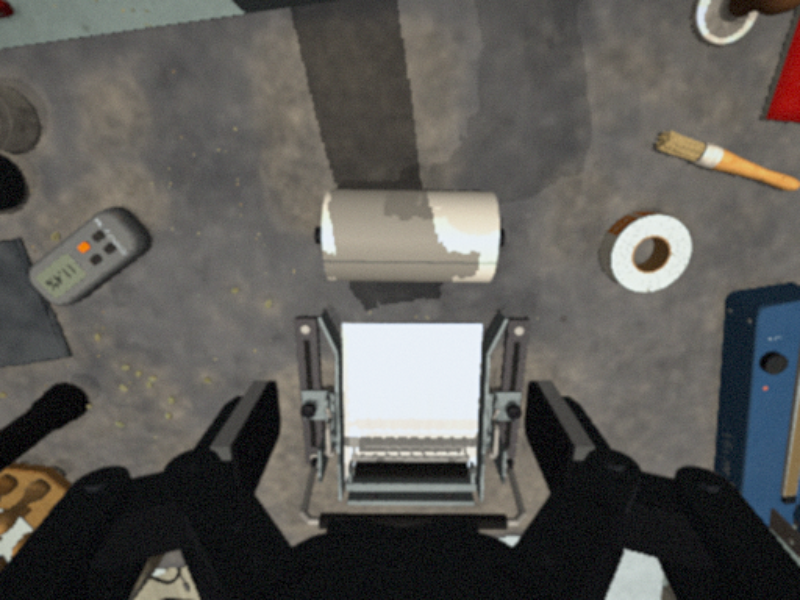

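The roll's journals are at (319,235) and (501,236), the white deck front edge runs (342,322) to (482,322), rail front corners are near (297,319) and (527,319), and the parked bar is at (322-505,520). The stand is nearly square to the camera.

Run:
```python
from h import *
import json
m={k:np.array(v) for k,v in json.load(open("w1.json")).items()}
f=512/800
C=lambda x,y,z:cast(m,(x*f,y*f),z)[:2].round(1)
j1,j2=C(316,235,45),C(504,236,45);print("journ",j1,j2,(j1+j2)/2,np.linalg.norm(j1-j2),"yaw",np.degrees(np.arctan2(-(j2-j1)[0],(j2-j1)[1])))
for n,a,b,z in(("rail",(297,319),(527,319),10),("bolt",(306,328),(519,328),10),("deck",(342,322),(482,322),5),("bar",(322,520),(506,520),150),("nuts",(308,411),(514,411),12)):
    p,q=C(*a,z),C(*b,z);d=q-p;print(n,p,q,(p+q)/2,np.linalg.norm(d),np.degrees(np.arctan2(-d[0],d[1])))
im=cv2.imread("pics/w1raw.png")
c=cv2.resize(im[195:345,175:350],(700,600),interpolation=cv2.INTER_CUBIC);cv2.imwrite("pics/w1c.png",c)
```

```text
journ [416.2  14.3] [439.9 200.8] [428.05 107.55] 187.99984042546419 yaw -7.242200929510652
rail [515.3 -33.2] [547.3 230.3] [531.3   98.55] 265.4359621452979 -6.924214205448851
bolt [527.6 -25.1] [557.5 220.8] [542.55  97.85] 247.71116244529637 -6.932797490288679
deck [527.2  16.7] [546.9 179.3] [537.05  98.  ] 163.78904114744674 -6.908070094847209
bar [671.   -7.3] [692.3 167.7] [681.65  80.2 ] 176.2914915700698 -6.939580715663771
nuts [636.8 -43.4] [667.6 210.3] [652.2   83.45] 255.56277115417265 -6.922018173623944
```

View pics/w1c.png

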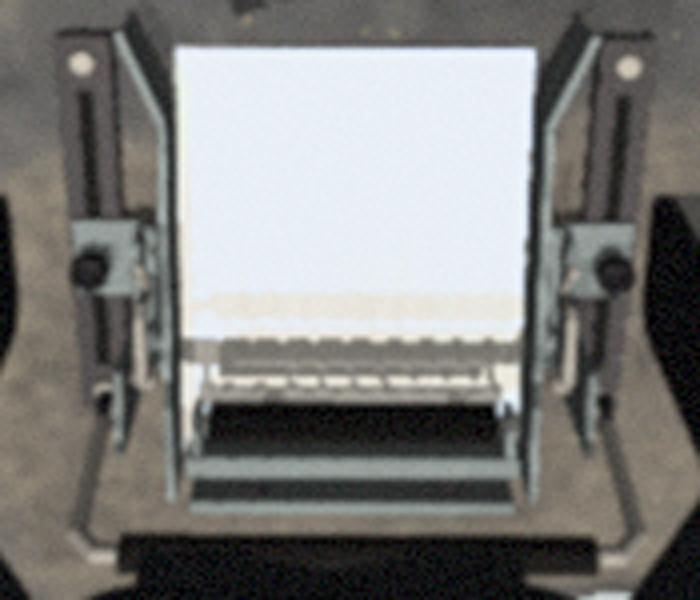

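The stand yaw is -6.92 deg and the rail gauge of 247.7 mm agrees with 248. Deck edge is at (537,98). The roll is at (428,107.5), square within 0.3 deg and 3.7 mm to the right of the middle line. The bar puts the seat about 104-108 mm past the deck edge. I'll go behind the roll and steer it gently to the foot of the deck.

```bash
cat >> h.py <<'E'
YAW=np.radians(-6.92); E=np.array([537.,98.]); u=np.array([np.cos(YAW),np.sin(YAW)]); v=np.array([-u[1],u[0]])
def P(X,Y,z): return [*(E+X*u+Y*v),z]
def rot(deg=0): return [np.pi,0,np.pi+YAW+np.radians(deg)]
def st():
    s=bot.get_state(); d=s["tcp_pos"][:2]-E; F=s["contact_force"]
    return s["t"],d@u,d@v,s["tcp_pos"][2],F[:2]@u,F[:2]@v,F[2]
def show(n): print(n,np.round(st(),2).tolist())
def snap(name,cam="wrist"):
    m=imaging.camera_model(cam); im=imaging.capture(cam); cv2.imwrite(f"pics/{name}raw.png",im); cv2.imwrite(f"pics/{name}.png",cv2.resize(im,(800,600)))
    import json;json.dump({k:np.array(x).tolist() for k,x in m.items()},open(name+".json","w"))
E
python3 - <<'E'
from h import *
bot.grip(0.5)
bot.move_ptp(P(-200,-4,120),rot(2)); bot.movel(P(-200,-4,26),max_speed=100); bot.dwell(.2);show("down")
bot.movel(P(-168,-4,26),max_speed=40,threshold=3);show("c")
print(bot.movel(P(-80,0,26),rot(2),max_speed=35,threshold=7));show("B")
print(bot.movel(P(-62,0,26),rot(0),max_speed=25,threshold=7));show("C")
snap("w2")
E
```

```text
down [5.21, -199.54, -3.87, 26.43, -0.2, -0.43, 0.55]
c [6.16, -168.45, -4.07, 25.87, 0.15, -0.62, 0.26]
False
B [8.82, -80.47, 0.03, 25.93, -3.39, 0.45, 2.03]
False
C [9.69, -61.56, 0.04, 26.04, -1.71, -0.56, -0.11]
```

View pics/w2.png

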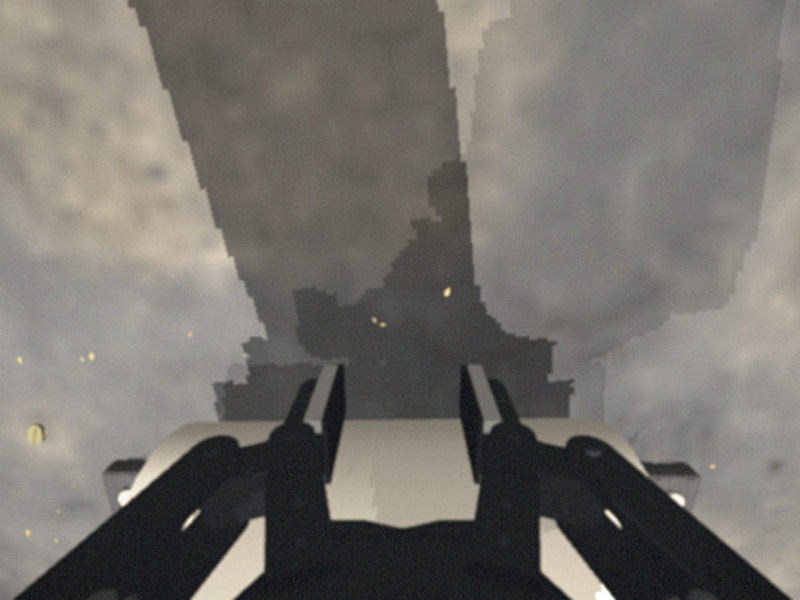

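The roll is square against both fingers at the foot of the deck. Rail bolts are at (126,498) and (677,498), and the roll sits roughly centred between them, 2-3 mm to the -y side. I'll go up the deck with a force watch, then feel in 1 mm steps.

Run:
```python
from h import *
for X in (-40,-20,0,14):
    z=26+max(0,(X+58))*0.18
    r=bot.movel(P(X,0,z),rot(0),max_speed=30,threshold=9);show(r)
    if r: break
    if abs(st()[4])>10: print("force");break
```

```text
False [10.63, -39.49, -0.06, 29.31, -0.36, 0.22, 0.5]
False [11.46, -19.51, -0.08, 32.89, 0.0, -0.13, -0.22]
False [12.28, 0.37, -0.08, 36.43, -0.88, -0.18, -0.53]
False [12.91, 14.4, -0.07, 38.97, -0.01, -0.2, -1.0]
```

```bash
cat >> h.py <<'E'
def F(n=3):
    a=[]
    for _ in range(n): bot.dwell(.02); a.append(st())
    return np.mean(a,0)
E
python3 - <<'E'
from h import *
X=14;pk=0
while X<62:
    X+=2 if X<34 else 1
    r=bot.movel(P(X,0,min(26+(X+58)*0.18,45)),max_speed=15,threshold=9)
    f=F(); fx=-f[4]; pk=max(pk,fx); print(X,np.round([f[0],f[1],fx,f[5],f[6]],2).tolist(),r)
    if r or fx>10.5: print("stop force");break
    if pk>4 and fx<pk-2.5: print("drop");break
E
```

```text
16 [13.22, 15.96, 0.95, -0.01, 0.74] False
18 [13.56, 18.29, 0.96, -0.72, 0.22] False
20 [13.89, 20.02, 1.75, -0.1, 0.82] False
22 [14.22, 22.01, 2.47, 0.93, 0.83] False
24 [14.56, 23.82, 3.97, 0.65, 1.98] False
26 [14.89, 25.92, 4.22, 0.65, 2.1] False
28 [15.22, 27.81, 4.39, 0.68, 3.01] False
30 [15.56, 29.82, 5.12, 0.14, 2.64] False
32 [15.89, 32.21, 4.31, 0.23, 2.35] False
34 [16.23, 34.52, 2.42, 0.57, 1.15] False
drop
```

The drop matches the hook tips riding over the journals (11 mm before the seat), so it isn't the snap yet. I'll continue in 1 mm steps.

Run:
```python
from h import *
X=34
while X<60:
    X+=1
    r=bot.movel(P(X,0,min(26+(X+58)*0.18,45)),max_speed=10,threshold=7)
    f=F(); fx=-f[4]; print(X,np.round([f[0],f[1],fx,f[5],f[6]],2).tolist(),r)
    if r or fx>8.5: print("stop");break
```

```text
35 [16.52, 35.33, 2.75, 0.5, 1.01] False
36 [16.82, 36.29, 2.53, 0.11, 0.94] False
37 [17.12, 37.33, 2.05, 0.04, 1.46] False
38 [17.42, 38.32, 3.04, 0.38, 1.04] False
39 [17.73, 39.27, 2.16, -0.24, 0.95] False
40 [18.02, 40.14, 1.84, -0.41, 1.07] False
41 [18.32, 41.24, 2.09, 0.01, 1.24] False
42 [18.62, 42.14, 2.26, -0.2, 1.35] False
43 [18.92, 43.41, 1.28, -0.17, 0.56] False
44 [19.23, 44.39, 0.77, 0.07, 0.48] False
45 [19.52, 45.33, -0.01, 0.25, 0.49] False
46 [19.82, 46.34, 0.99, 0.26, 0.25] False
47 [20.12, 47.36, -0.03, -0.06, -0.48] False
48 [20.42, 48.11, 0.16, 0.32, 0.11] False
49 [20.72, 48.31, 3.58, 0.52, 1.63] False
50 [21.02, 49.02, 4.92, 0.35, 2.46] False
51 [21.32, 49.96, 5.44, 0.04, 2.4] False
52 [21.62, 50.36, 6.5, 0.51, 3.75] False
53 [21.92, 51.02, 7.06, 0.93, 3.93] False
54 [22.23, 51.25, 8.23, 0.19, 4.25] False
55 [22.52, 51.67, 9.6, 0.83, 4.24] False
stop
```

Run:
```python
from h import *
X=55
while X<60:
    X+=.5
    r=bot.movel(P(X,0,45),max_speed=8,threshold=4)
    f=F(4); fx=-f[4]; print(X,np.round([f[0],f[1],fx,f[5],f[6]],2).tolist(),r)
    if r or fx>11.5: print("stop");break
for c in("scene","side"): imaging.capture(c)
x0=st()[1]
bot.movel(P(44,0,45),max_speed=25);f=F(4);print(np.round(f,2))
bot.movel(P(25,0,43),max_speed=40);f=F(4);print(np.round(f,2))
snap("d1","side");snap("s1","scene")
a=cv2.imread("pics/d1raw.png")[185:285,160:300];b=cv2.imread("pics/s1raw.png")[140:260,170:310]
cv2.imwrite("pics/c1.png",np.hstack([cv2.resize(a,(400,286),interpolation=cv2.INTER_CUBIC),cv2.resize(b,(400,343),interpolation=cv2.INTER_CUBIC)[:286]]))
```

```text
55.5 [22.83, 51.88, 10.47, 0.21, 4.88] False
56.0 [23.15, 52.16, 11.05, 0.57, 5.3] False
56.5 [23.47, 52.45, 11.03, 0.82, 5.54] False
57.0 [23.78, 52.76, 11.4, 0.69, 5.6] False
57.5 [24.1, 53.09, 11.95, 0.67, 5.74] False
stop
[ 2.496e+01  4.468e+01 -1.000e-02  4.530e+01  1.900e-01 -2.400e-01
  1.400e-01]
[25.65 25.25  0.05 43.15  0.33  0.16  0.25]
```

View pics/c1.png

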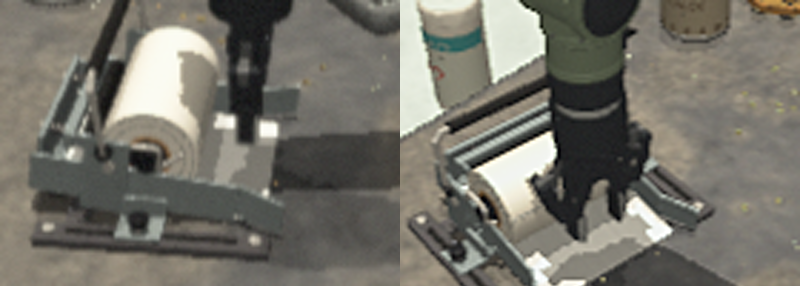

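The roll stays by itself near the top of the deck with the fingers well clear of it: at (150,155) in the left half, with a free gap to the gripper. I'll check squareness from above, then go behind the bar.

Run:
```python
from h import *
bot.movel(P(0,0,60),max_speed=120); bot.move_ptp(P(10,0,280),rot(0)); bot.grip(1.0)
show("up");snap("w3")
a=cv2.imread("pics/w3raw.png");b=a[170:350,130:390]
cv2.imwrite("pics/w3c.png",cv2.resize(b,(800,554),interpolation=cv2.INTER_CUBIC))
```

```text
up [27.56, 9.92, -0.02, 279.68, 0.97, 0.62, -0.4]
```

View pics/w3c.png

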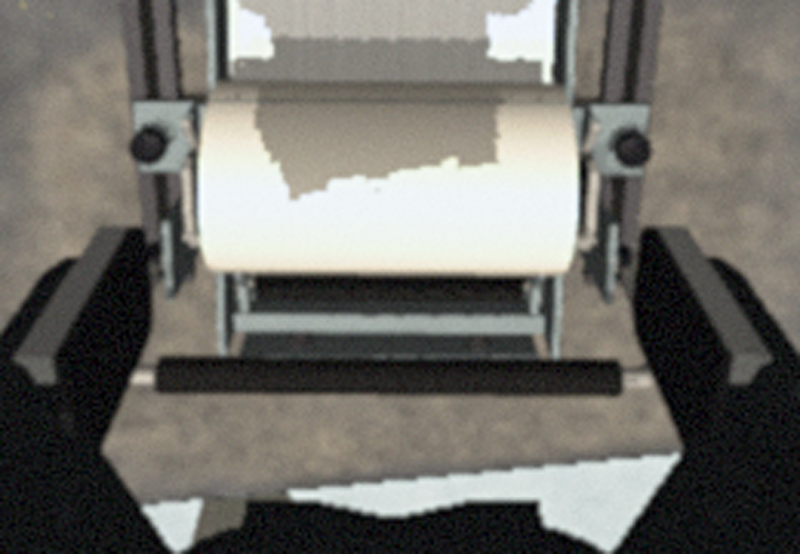

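The roll lies square (edges level at rows 88 and 272), centred between the clamp knobs (150,145) and (632,145). The bar is level at row 375, columns 157-622. Now the bar.

Run:
```python
from h import *
import json
m={k:np.array(v) for k,v in json.load(open("w3.json")).items()}
p=cast(m,(130+389.5*.325,170+375*180/554.),149)[:2]-E; B=p@u; print("bar",B,p@v)
if not 138<B<154: raise SystemExit
bot.grip(0.0)
bot.move_ptp(P(B+31,0,240),rot(0)); r=bot.movel(P(B+31,0,127),max_speed=100,threshold=6);show(r)
if r: raise SystemExit
r=bot.movel(P(B+15,0,127),max_speed=40,threshold=6);show(r)
for X in(B+2,B-10,B-22,B-30):
    r=bot.movel(P(X,0,127),max_speed=30,threshold=8);show(r)
    if r: break
```

```text
bar 148.0223547278919 -1.031015150564368
False [30.38, 179.62, 0.09, 127.93, -0.27, -0.47, -0.44]
False [30.93, 162.83, 0.08, 127.23, -0.41, -0.17, -0.43]
False [31.52, 149.84, -0.03, 127.06, -0.59, 0.71, 0.08]
False [32.07, 137.86, 0.01, 127.07, -0.14, 1.06, 0.05]
False [32.62, 126.02, 0.03, 127.14, 0.45, 0.69, 0.31]
False [33.03, 117.87, 0.03, 127.08, 0.32, 0.17, -0.94]
```

Run:
```python
from h import *
bot.dwell(1.5); bot.movel(P(125,0,240),max_speed=120); bot.move_ptp(P(10,0,300),rot(0)); bot.grip(1.0); bot.dwell(1)
show("up");snap("w4");snap("d4","side")
a=cv2.imread("pics/w4raw.png")[160:350,130:390];b=cv2.imread("pics/d4raw.png")[180:280,160:280]
cv2.imwrite("pics/c4.png",np.hstack([cv2.resize(a,(450,329)),cv2.resize(b,(350,329),interpolation=cv2.INTER_CUBIC)]))
```

```text
up [37.99, 10.01, 0.0, 300.01, 0.49, -0.11, 0.56]
```

View pics/c4.png

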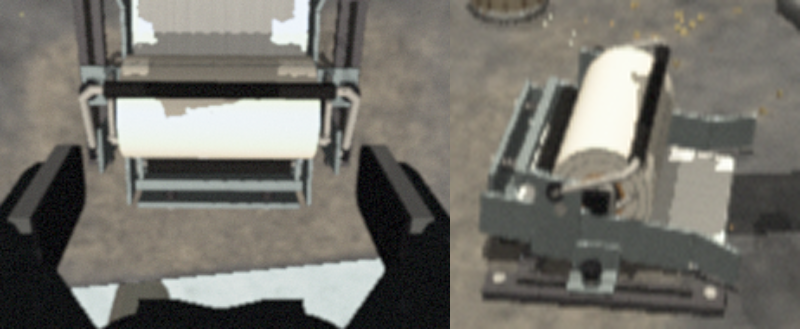

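The bar lies on the front of the roll (row 90 on the left, and at (655,110) on the right). I'll check it against the expected place (X about 73) and that it has stopped moving, then hand in.

Run:
```python
from h import *
import json
m={k:np.array(v) for k,v in json.load(open("w4.json")).items()}
print("bar X",(cast(m,(257,212),101)[:2]-E)@u)
bot.dwell(1.5)
d=cv2.absdiff(imaging.capture("side"),cv2.imread("pics/d4raw.png"))[180:280,160:280].max(2); print("moved px",(d>40).sum(),bot.get_state()["t"])
if (d>40).sum()<25: print(bot.sign_off())
```

```text
bar X 73.95719414550432
moved px 0 39.6417
the job is handed in; nothing more can be done
None
```

The roll is caught behind the keepers, square and centred, and the tension bar rests on it. The highest force I read on the roll was about 12 N, the neighbouring things were not approached, and the job was handed in at about 40 s; its verdict was not reported back.

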